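Drain the cleaning beads over the washing-up bowl

ROBOT

A 6-joint arm with a two-finger parallel gripper is mounted at the origin on the work surface. World frame = base frame: x ahead of the robot, y to its left, z up, the work surface at z = 0. Lengths are in m, angles in rad, forces in N, time in s.
With the tool pointing down it reaches from about 0.35 to 0.775 m from the base axis. Payload 5.5 kg.
Tool frame: the origin (TCP) lies midway between the tips of the shut fingers; the grasp point (between the pads) lies 19 mm behind it (env.hold_point_z is the distance from the TCP to the grasp point, in m); z points along the fingers, y is the line along which they close (so a half turn about z gives the same grasp; the last joint's range is limited). The gripper opens to 85 mm and grips with 20 to 120 N. Pads are 22 mm wide; open, the fingers measure 114 mm over their backs; the gripper's body (76 mm by 85 mm) begins 54 mm behind the grasp point. The pads swing forward as they close: fully open they stand 13 mm farther back than shut.
Start: joints at [-1.444, 0.313, 0.046, 1.304, 0, 1.431], TCP at [0.152, -0.555, 0.231] pointing down, gripper open.
Joint ranges: [-2.76, 2.76], [-0.86, 1.69], [-1.03, 1.26], [-2.2, 2.34], [-1.47, 1.5], [-3.14, 3.14]. Speed limits (rad/s): [2.57, 2.57, 3.14, 3.14, 3.14, 3.14].

INTERFACE

Orientations are given as a unit quaternion [w, x, y, z].
In Python, from workcell import env, read_camera gives the robot as it stands. The module is installed in compiled form; this text tells all that it offers.
- The arm moves only by the tool carry_out, never from a script. Its argument "moves" is a list of rows, each an object of numbers: "tx", "ty", "tz": the shift along the world's x, y, z in cm; "wx", "wy", "wz": the turn, a rotation vector about the world's x, y, z in rad; "claw": the closure, from -1 (fully open) to 1 (shut). A call has 1 to 8 rows; each row shifts and turns the commanded pose from where the row before left it; what a row does not reach is not made up. A row lasts 1/8 s, in which the tool goes at most 62.5 mm and 10.7 degrees, less where a joint would pass 70% of its speed; a pose out of reach is approached as far as the arm can. A call is refused whole if a number of a shift passes 6.25 or a number of a turn 0.188, either way. A call with a gripper value outside its range is refused whole. The fingers move at their own pace and stop on an object; "newtons" is the grip in N (left out, the last holds). Time passes only in rows, so rows that do not move let the fingers close. It gives the time, the measured TCP pose, the force, the opening and the grip force at its end, in the units of the state.
- env.get_state(): the state, without advancing time (a new reading comes with each control period).
- read_camera(name): name is "scene" or "top"; returns a dict with "image" (480x640x3 uint8, blue, green, red), "z_map" (480x640 float32, m along the optical axis (not along the pixel's ray), 0 where there is no reading), "fx", "fy", "cx", "cy" (pixels), "camera_from_world" (4x4, takes a point from world to camera coordinates). Camera axes: x right, y down, z forward; pixel columns grow to the right and rows downward; lengths in m; the calibration is good to about 2 mm. A picture is of the moment at which its call begins.
- env.hand_in(): hands the job in; it is judged then, once.
The state is a dict: "clock": time; "joint_pos": joint angles; "qvel": joint speeds; "tau": joint torques, N m; "tcp_pos": TCP position; "orientation": TCP orientation; "wrist_force": force on the tool from outside, world axes, zero at the start; "ft_torque": the same for the moment, N m; "finger_gap": finger opening in m; "grip_force": force on a finger pad.
Only numpy, scipy, OpenCV 4.12 (cv2) and the standard library are available. Lean on these libraries where they do the work, as an engineer would, in place of code of your own. Each camera call takes 0.05 s, during which the arm holds its last target. There are 200 camera calls.

TASK

Pick up the scoop by its handle, tip its three steel cleaning beads into the round drip tray where it stands, and stand the empty scoop back upright on the worktop. Then lift the tray by its handle and carry it, level enough that it never tips steeply and no bead gets out, to over the middle of the steel washing-up bowl. Finish holding it there in the gripper, level and still, a few centimetres above the bowl's rim; spill no bead onto the worktop and leave the other things where they are.

Things in the scene. Friction and masses are not known exactly. Their poses are not given: they have to be found in the camera images.
- scoop: white plastic open-fronted scoop, 0.09 kg, the beads in it. Origin: centre of its bowl's underside; z up, +x to the mouth. Bowl 60 mm wide (y), back wall at x = -35 mm, side walls 30 mm high. Floor flat from x = -32 to -12 mm (beads lie there), then climbs 14 degrees to the open lip: beads roll out once the mouth is dipped well past 14 degrees. Stands on bowl and the foot of its handle
- scoop_lip (a point): middle of the scoop's open lip, at x = 38 mm, z = 16.5 mm in the scoop's frame
- scoop_grip (a point): where to grip the scoop's bar handle from above, at x = -85 mm, z = 36 mm in its frame. Bar 14 mm wide (y), 20 mm tall, from x = -35 to -135 mm, underside 26 mm over the worktop, with a foot down to the worktop at its end
- tray: orange plastic round drip tray with a bar handle, 0.13 kg. Origin: centre of the dish's underside; z up, handle to -x. Dish (pocket) 72 mm across at its foot, 112 mm at its rim, 24 mm high, 3 mm wall, 4 mm floor, inside flaring like a funnel
- tray_grip (a point): where to grip the tray's bar handle from above, at x = -92 mm, z = 36 mm in the tray's frame. Bar 14 mm wide (y), 20 mm tall, from x = -64 to -135 mm, with a foot down to the worktop at its end; a 30 mm wide root block, top 46 mm high, joins it to the dish at x = -50 to -64 mm
- tray_pocket (a point): centre of the inner floor of the tray's dish (the pocket), 4 mm above the tray's underside
- basin: round steel washing-up bowl fixed on the worktop, open at the top, 200 mm across, rim 65 mm above the worktop; origin centre of its underside
- bead1_center (a point): centre of steel cleaning bead 1, a loose ball 16 mm in diameter, 17 g
- bead2_center (a point): centre of steel cleaning bead 2, a loose ball 16 mm in diameter, 17 g
- bead3_center (a point): centre of steel cleaning bead 3, a loose ball 16 mm in diameter, 17 g
- tumbler: glass tumbler, upright, 66 mm across, 100 mm high, origin centre of underside; bystander, leave alone
- mug: white ceramic mug, upright, 80 mm across without its handle, 90 mm high, origin centre of underside; bystander, leave alone
- brush: bottle brush lying along its x axis, 220 mm long (from 125 mm behind its origin to 100 mm ahead), 47 mm high at the bristle head, origin on the worktop; bystander, leave alone
- spoon: spoon lying flat along its x axis, origin on the worktop; bystander, leave alone
Things that resemble listed ones, but are neither listed nor needed, are in the scene too. What is shaped like the scoop but pink or purple is not meant. Several things have the shape of the tray; the one meant has the colours described above.

How it is judged:
On the way, in this order (a step that is already met when the one before it is completed fails the run):
1. all three beads lie in the dish of the tray, tipped from the scoop, with the tray standing on the worktop (distance between each of bead1_center, bead2_center, bead3_center and tray_pocket below 0.05 m and height (world z) of tray below 0.01 m), for 0.2 s.
2. the scoop stands upright on the worktop, let go (height (world z) of scoop between -0.005 and 0.005 m and angle between scoop's own z axis and vertical below 0.15 rad and contact force between scoop and the fingers below 0.1 N), for 0.2 s.
3. the tray is lifted clear of the worktop with the beads in it (distance between each of bead1_center, bead2_center, bead3_center and tray_pocket below 0.05 m and height (world z) of tray above 0.04 m and contact force between tray and the fingers above 0.5 N), for 0.2 s.
At the end, for the whole second after the job is handed in: Tray held still in the gripper, level within 0.12 rad, its centre within 40 mm of the bowl's, its underside 8 to 100 mm above the bowl's rim, not touching the bowl; all beads within 50 mm of the pocket centre; scoop upright on the worktop, let go (all of step 2 and distance between each of bead1_center, bead2_center, bead3_center and tray_pocket below 0.05 m and horizontal distance between tray and basin below 0.04 m and height (world z) of tray between 0.073 and 0.165 m and angle between tray's own z axis and vertical below 0.12 rad and linear speed of tray below 0.03 m/s and angular speed of tray below 0.2 rad/s and contact force between tray and the fingers above 0.5 N and contact force between tray and basin below 0.1 N); the arm keeps its last pose, push and grip.
It fails at once if a bead falls onto the worktop (height (world z) of any of bead1_center, bead2_center, bead3_center below 0.0095 m).
It fails at once if the tray is tipped by more than 25 degrees (angle between tray's own z axis and vertical above 0.44 rad).
It fails at once if a bead ends up in the washing-up bowl ((horizontal distance between bead1_center and basin below 0.09 m and height (world z) of bead1_center below 0.06 m) or (horizontal distance between bead2_center and basin below 0.09 m and height (world z) of bead2_center below 0.06 m) or (horizontal distance between bead3_center and basin below 0.09 m and height (world z) of bead3_center below 0.06 m)).
It fails at once if another thing is knocked over or pushed by more than 30 mm (distance of any of tumbler, mug, brush, spoon from where it was at the start of the episode above 0.03 m or angle between any of tumbler, mug, brush, spoon's own z axis and vertical above 0.4 rad).
It also fails if it takes over 72 s, if anything falls off the work surface, if the arm or the gripper's body presses on something with over 40 N, if the wrist force passes 120 N, or if a joint passes its speed limit or range.

## Working session

There is one attempt and no reset: what is moved stays moved. The work goes in short steps, Python scripts to look and compute and a tool call to move; the robot and the scene stay as the last step left them, time stands still between calls to the robot, and variables do not carry over. Pictures are saved under pics/ and viewed, at most 10 in all, crops included, and the job is handed in when it is done.

Besides the shell and the picture viewer there is one more tool, called after ">>>" in YAML: its name, and indented under it one key for each argument. carry_out: Moves the arm, as the interface text tells. Its arguments: {"type":"object","properties":{"moves":{"type":"array","items":{"type":"object","properties":{"tx":{"type":"number"},"ty":{"type":"number"},"tz":{"type":"number"},"wx":{"type":"number"},"wy":{"type":"number"},"wz":{"type":"number"},"claw":{"type":"number"}}}},"newtons":{"type":"number"}},"required":["moves"]}

```bash
mkdir -p pics; cat > h.py <<'E'
import numpy as np, cv2
from workcell import env, read_camera
def shot(name,fn=None):
    c=read_camera(name)
    if fn: cv2.imwrite('pics/'+fn,c['image'])
    return c
def world(c):
    z=c['z_map']; v,u=np.mgrid[:z.shape[0],:z.shape[1]]
    P=np.stack([(u-c['cx'])/c['fx']*z,(v-c['cy'])/c['fy']*z,z,np.ones_like(z)],-1)
    return (P@np.linalg.inv(c['camera_from_world']).T)[...,:3]
E
python3 - <<'E'
from h import *
for n in('top','scene'):
    c=shot(n,n+'1.png'); print(n,c['fx'],c['cx'],c['cy'],np.round(c['camera_from_world'],3).tolist(),(c['z_map']>0).mean())
s=env.get_state();print(s['tcp_pos'],s['orientation'],s['finger_gap'],s['clock'],env.hold_point_z)
E
```

```text
top 495.3696234102955 320.6126320106051 244.7068031534329 [[0.007, -1.0, -0.01, 0.055], [-0.986, -0.006, -0.165, 0.523], [0.165, 0.011, -0.986, 1.178], [0.0, 0.0, 0.0, 1.0]] 0.9959635416666667
scene 450.63907860032145 322.8635827047967 236.99377331943435 [[-0.82, 0.573, 0.006, 0.38], [0.369, 0.536, -0.759, -0.176], [-0.438, -0.62, -0.651, 1.268], [0.0, 0.0, 0.0, 1.0]] 0.99603515625
[ 0.15154754 -0.55418302  0.23048568] [-8.43428381e-04  9.91110873e-01  1.33035811e-01  9.57065764e-06] 0.08560869622226862 0.1 0.0187
```

View pics/top1.png

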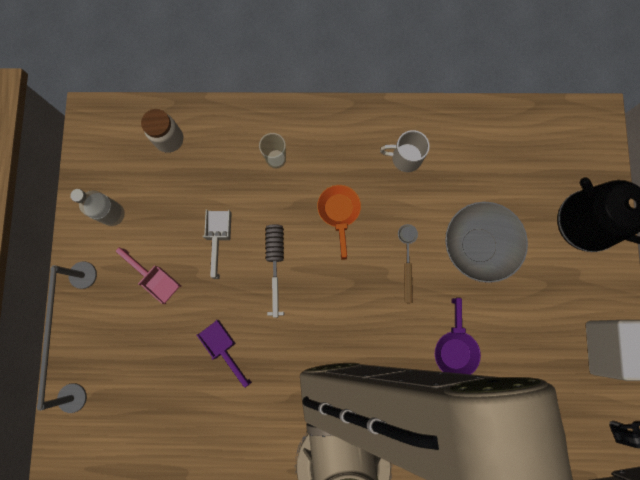

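View pics/scene1.png

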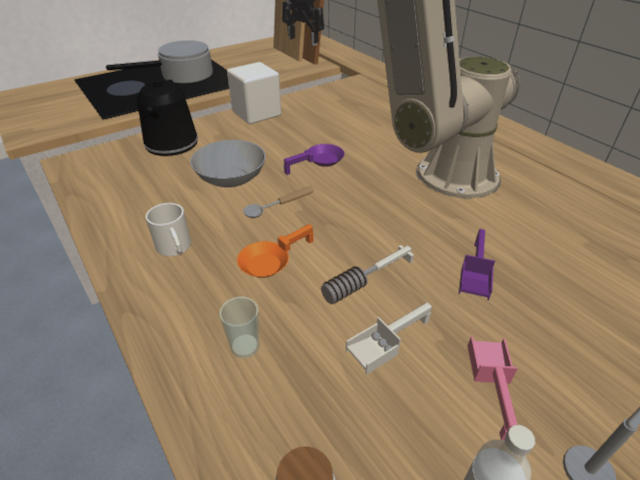

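The top view shows the scoop (bowl at about (217,224), handle down to (214,275)), the orange tray (340,207; handle to (344,256)) and the basin at (487,242). The tumbler (273,150), the mug (410,150), the brush (275,270) and the spoon (408,262) are the bystanders. The scene view shows the beads at the back of the scoop, near (380,340).

```bash
python3 - <<'E'
from h import *
c=shot('top');W=world(c);im=c['image'];hsv=cv2.cvtColor(im,cv2.COLOR_BGR2HSV)
vv,uu=np.mgrid[:480,:640]
box=lambda a,b,d,e:(uu>a)&(uu<b)&(vv>d)&(vv<e)
def bar(P,name):
    m=P[:,:2].mean(0); rect=cv2.minAreaRect((P[:,:2]*1000).astype(np.float32)); print(name,len(P),rect,P[:,2].min(),P[:,2].max())
    x,y,_,_=None or cv2.fitLine((P[:,:2]*1000).astype(np.float32),cv2.DIST_HUBER,0,.01,.01)[:4].ravel()[[0,1,2,3]]
    print(' line dir deg',np.degrees(np.arctan2(y,x)),'mean',m)
white=(hsv[...,1]<60)&(hsv[...,2]>110)
S=box(195,240,200,285)&white; P=W[S]; bar(P,'scoop all')
H=S&(vv>243)&(W[...,2]>.035); bar(W[H],'scoop handle')
O=(hsv[...,0]<14)&(hsv[...,1]>190)&(hsv[...,2]>90)&box(310,370,180,270)
bar(W[O&(vv>226)&(W[...,2]>.035)],'tray handle')
D=W[O&(vv<226)&(W[...,2]<.03)&(W[...,2]>.018)]; print('rim circ',cv2.minEnclosingCircle((D[:,:2]*1000).astype(np.float32)),len(D))
B=W[box(440,535,195,290)&(W[...,2]>.055)]; print('basin',cv2.minEnclosingCircle((B[:,:2]*1000).astype(np.float32)),len(B))
for n,b in dict(tumbler=(255,292,125,175),mug=(375,435,125,178),brush=(260,290,220,320),spoon=(395,420,220,306)).items():
    Q=W[box(*b)&(W[...,2]>.012)]; print(n,np.percentile(Q,[1,99],axis=0).round(3).tolist())
cv2.imwrite('pics/t2.png',cv2.resize(im[190:300,190:390],None,fx=4,fy=4,interpolation=cv2.INTER_CUBIC))
c=shot('scene');Ws=world(c);im=c['image'];hsv=cv2.cvtColor(im,cv2.COLOR_BGR2HSV)
white=(hsv[...,1]<60)&(hsv[...,2]>110)
H=box(385,440,300,345)&white&(Ws[...,2]>.042)&(Ws[...,2]<.06);bar(Ws[H],'scene scoop handle')
O=(hsv[...,0]<14)&(hsv[...,1]>190)&(hsv[...,2]>90)&box(270,325,215,255)&(Ws[...,2]>.042);bar(Ws[O],'scene tray handle')
E
```

```text
scoop all 718 ((437.5018310546875, 231.92250061035156), (419.9302978515625, 134.43600463867188), 40.398170471191406) -0.0010713870412839555 1.2492254191870553
 line dir deg 0.8086157 mean [0.5579564  0.32194041]
scoop handle 166 ((482.8043212890625, 321.7263488769531), (81.93941497802734, 13.42137336730957), 0.024815920740365982) 0.040231269590383034 0.054293101777717956
 line dir deg -1.2119716 mean [0.48294874 0.3214278 ]
tray handle 174 ((444.35491943359375, 16.463672637939453), (31.6976261138916, 250.75401306152344), 84.31487274169922) 0.035429769919655074 1.2492254191870553
 line dir deg 4.9121914 mean [0.53208799 0.00471296]
rim circ ((628.0272216796875, 12.85927963256836), 54.62769317626953) 283
basin ((449.66796875, -192.2462921142578), 269.50909423828125) 897
tumbler [[0.727, 0.146, 0.013], [0.789, 0.209, 0.105]]
mug [[0.321, -0.203, 0.013], [0.802, 0.045, 1.249]]
brush [[0.346, 0.149, 0.019], [0.573, 0.196, 0.051]]
spoon [[0.321, -0.183, 0.012], [0.58, 0.045, 1.249]]
scene scoop handle 362 ((497.7538757324219, 318.6925048828125), (106.56995391845703, 35.81542205810547), 12.672627449035645) 0.0420313772937988 0.050585498491099834
 line dir deg 0.7175237 mean [0.50148761 0.32172564]
scene tray handle 158 ((743.9072875976562, 312.821044921875), (790.816650390625, 70.12045288085938), 56.71080780029297) 0.04202355320351303 0.6891579573979923
 line dir deg 12.669898 mean [0.55495199 0.01926032]
```

View pics/t2.png

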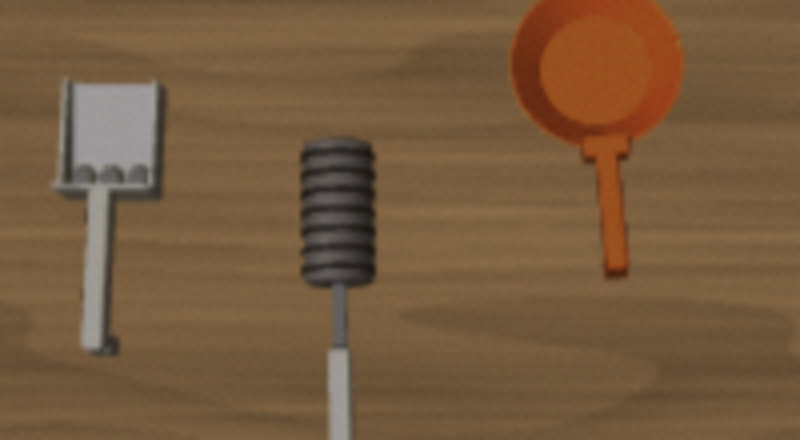

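The crop shows the scoop with its handle nearly along world x, with the three beads in a row against the back wall. The tray's handle points to -x and is tilted slightly towards -y. Next I drop the invalid depth pixels and fit again.

```bash
cat > fit.py <<'E'
from h import *
from scipy.optimize import least_squares
vv,uu=np.mgrid[:480,:640]
def fit(P,name):
    q=(P[:,:2]*1000).astype(np.float32)
    l=cv2.fitLine(q,cv2.DIST_HUBER,0,.01,.01).ravel()
    d=l[:2]*np.sign(l[0]); s=(q-l[2:])@d; n=(q-l[2:])@[-d[1],d[0]]
    lo,hi=np.percentile(s,[.5,99.5]);w=np.percentile(n,[2,98])
    print(name,len(q),'yaw',np.degrees(np.arctan2(d[1],d[0])).round(2),'ends',(l[2:]+lo*d).round(1),(l[2:]+hi*d).round(1),'w',w.round(1))
def circ(P,name):
    q=P[:,:2]*1000
    r=least_squares(lambda p:np.hypot(*(q-p[:2]).T)-p[2],[*q.mean(0),80],loss='soft_l1');print(name,r.x.round(1),len(q))
for n,(sh,th,tr,ba) in dict(top=((195,240,243,285),(330,355,226,270),(310,370,180,226),(440,535,195,290)),
     scene=((385,440,300,345),(270,325,215,255),(230,295,240,280),(185,270,140,190))).items():
    c=shot(n);W=world(c);z=W[...,2];im=c['image'];hsv=cv2.cvtColor(im,cv2.COLOR_BGR2HSV)
    b=lambda k:(uu>k[0])&(uu<k[1])&(vv>k[2])&(vv<k[3])&(c['z_map']>0)
    O=(hsv[...,0]<14)&(hsv[...,1]>170)
    wh=(hsv[...,1]<60)&(hsv[...,2]>100)
    r=(z>.04)&(z<.052)
    fit(W[b(sh)&r],n+' scoop handle')
    fit(W[b(th)&r&O],n+' tray handle')
    circ(W[b(tr)&O&(z>.021)&(z<.027)],n+' tray rim')
    circ(W[b(ba)&(z>.06)&(z<.07)],n+' basin')
E
python3 fit.py
```

```text
top scoop handle 195 yaw -0.74 ends [441.5 321.2] [523.6 320.2] w [-6.6  7.3]
top tray handle 185 yaw 6.32 ends [494.9  -0. ] [568.4   8.1] w [-10.    9.8]
top tray rim [628.   13.4  52.3] 205
top basin [ 530.8 -341.8   96.3] 600
scene scoop handle 431 yaw 1.33 ends [446.4 320.4] [547.8 322.7] w [-8.9 21.1]
scene tray handle 198 yaw 5.97 ends [498.9   2.2] [579.9  10.6] w [-13.1  10.8]
scene tray rim [630.7  12.3  52.4] 174
scene basin [ 534.1 -344.1   96.4] 388
```

>>> carry_out:
  moves:
    - {"tx": 3.5,"ty": 4.5,"wz": 0.1786,"claw": -1}
    - {"tx": 3.5,"ty": 4.5,"wz": 0.1786,"claw": -1}
    - {"tx": 3.5,"ty": 4.5,"wz": 0.1786,"claw": -1}
    - {"tx": 3.5,"ty": 4.5,"wz": 0.1786,"claw": -1}
    - {"tx": 3.5,"ty": 4.5,"wz": 0.1786,"claw": -1}
    - {"tx": 3.5,"ty": 4.5,"wz": 0.1786,"claw": -1}
    - {"tx": 3.5,"ty": 4.5,"wz": 0.1786,"claw": -1}
    - {"tx": 3.5,"ty": 4.5,"wz": 0.1786,"claw": -1}
  newtons: 80

```text
invalid input at $.moves[0]: expected keys tx, ty, tz, wx, wy, wz, claw
```

>>> carry_out:
  moves:
    - {"tx": 0.7,"ty": 6.2,"wz": 0.1786,"claw": -1}
    - {"tx": 0.7,"ty": 6.2,"wz": 0.1786,"claw": -1}
    - {"tx": 0.7,"ty": 6.2,"wz": 0.1786,"claw": -1}
    - {"tx": 0.7,"ty": 6.2,"wz": 0.1786,"claw": -1}
    - {"tx": 0.7,"ty": 6.2,"wz": 0.1786,"claw": -1}
    - {"tx": 0.7,"ty": 6.2,"wz": 0.1786,"claw": -1}
    - {"tx": 0.7,"ty": 6.2,"wz": 0.1786,"claw": -1}
    - {"tx": 0.7,"ty": 6.2,"wz": 0.1786,"claw": -1}

```text
invalid input at $.moves[0]: expected keys tx, ty, tz, wx, wy, wz, claw
```

```bash
cat > st.py <<'E'
from h import *
from scipy.spatial.transform import Rotation as R
s=env.get_state(); w,x,y,z=s['orientation']; M=R.from_quat([x,y,z,w]).as_matrix()
print('t',round(s['clock'],2),'tcp',s['tcp_pos'].round(4),'q',np.round(s['joint_pos'],2),'gap',round(s['finger_gap'],4),'grip',s['grip_force'],'F',np.round(s['wrist_force'],1))
print('tool x',M[:,0].round(3),'z',M[:,2].round(3),'yaw',np.degrees(np.arctan2(M[1,0],M[0,0])).round(2))
E
python3 st.py; python3 fit.py
```

```text
t 0.3 tcp [ 0.1516 -0.5545  0.231 ] q [-1.44  0.31  0.05  1.3   0.    1.43] gap 0.0857 grip 0.0 F [-0.3  1.   0.3]
tool x [0.965 0.264 0.   ] z [-0.     0.001 -1.   ] yaw 15.29
top scoop handle 199 yaw 0.01 ends [441.5 320.6] [523.7 320.6] w [-6.3  7.5]
top tray handle 181 yaw 6.17 ends [4.944e+02 4.000e-01] [568.7   8.5] w [-8.9 10.4]
top tray rim [627.9  13.5  52.4] 193
top basin [ 530.9 -341.8   96.3] 600
scene scoop handle 436 yaw 1.69 ends [445.9 320.1] [547.7 323.1] w [-9.2 20.8]
scene tray handle 203 yaw 6.59 ends [498.9   2.1] [580.3  11.5] w [-13.6   9.8]
scene tray rim [630.5  11.9  52.4] 178
scene basin [ 534.3 -343.9   96.3] 386
```

>>> carry_out:
  moves:
    - {"tx": 3.5,"ty": 4.5,"tz": 0,"wx": 0,"wy": 0,"wz": 0.18,"claw": -1}
    - {"tx": 3.5,"ty": 4.5,"tz": 0,"wx": 0,"wy": 0,"wz": 0.18,"claw": -1}
    - {"tx": 3.5,"ty": 4.5,"tz": 0,"wx": 0,"wy": 0,"wz": 0.18,"claw": -1}
    - {"tx": 3.5,"ty": 4.5,"tz": 0,"wx": 0,"wy": 0,"wz": 0.18,"claw": -1}
    - {"tx": 3.5,"ty": 4.5,"tz": 0,"wx": 0,"wy": 0,"wz": 0.18,"claw": -1}
    - {"tx": 3.5,"ty": 4.5,"tz": 0,"wx": 0,"wy": 0,"wz": 0.18,"claw": -1}
    - {"tx": 3.5,"ty": 4.5,"tz": 0,"wx": 0,"wy": 0,"wz": 0.18,"claw": -1}
    - {"tx": 3.5,"ty": 4.5,"tz": 0,"wx": 0,"wy": 0,"wz": 0.18,"claw": -1}
  newtons: 80

```text
clock: 1.4
tcp_pos: [0.4326, -0.1932, 0.2317]
orientation: [0.001, 0.655, 0.755, 0.0]
wrist_force: [0.3, 0.1, -0.3]
finger_gap: 0.0856
grip_force: 0.0
```

>>> carry_out:
  moves:
    - {"tx": 0.7,"ty": 6.2,"tz": 0,"wx": 0,"wy": 0,"wz": 0.18,"claw": -1}
    - {"tx": 0.7,"ty": 6.2,"tz": 0,"wx": 0,"wy": 0,"wz": 0.18,"claw": -1}
    - {"tx": 0.7,"ty": 6.2,"tz": 0,"wx": 0,"wy": 0,"wz": 0.18,"claw": -1}
    - {"tx": 0.7,"ty": 6.2,"tz": 0,"wx": 0,"wy": 0,"wz": 0.18,"claw": -1}
    - {"tx": 0.7,"ty": 6.2,"tz": 0,"wx": 0,"wy": 0,"wz": 0.18,"claw": -1}
    - {"tx": 0.7,"ty": 6.2,"tz": 0,"wx": 0,"wy": 0,"wz": 0.18,"claw": -1}
    - {"tx": 0.7,"ty": 6.2,"tz": 0,"wx": 0,"wy": 0,"wz": 0.18,"claw": -1}
    - {"tx": 0.7,"ty": 6.2,"tz": 0,"wx": 0,"wy": 0,"wz": 0.18,"claw": -1}

```text
clock: 2.4
tcp_pos: [0.4876, 0.3035, 0.2315]
orientation: [0.0, -0.006, 1.0, 0.0]
wrist_force: [1.7, -0.1, 0.5]
finger_gap: 0.0855
grip_force: 0.0
```

```bash
python3 st.py
```

```text
t 2.4 tcp [0.4876 0.3035 0.2315] q [ 0.42  0.31  0.04  1.3  -0.    0.41] gap 0.0855 grip 0.0 F [ 1.7 -0.1  0.5]
tool x [-1.    -0.011 -0.001] z [ 0.001  0.    -1.   ] yaw -179.34
```

>>> carry_out:
  moves:
    - {"tx": 0.3,"ty": 1.8,"tz": -4,"wx": 0,"wy": 0,"wz": 0,"claw": -1}
    - {"tx": 0,"ty": 0,"tz": -5,"wx": 0,"wy": 0,"wz": 0,"claw": -1}
    - {"tx": 0,"ty": 0,"tz": -5,"wx": 0,"wy": 0,"wz": 0,"claw": -1}
    - {"tx": 0,"ty": 0,"tz": -3.4,"wx": 0,"wy": 0,"wz": 0,"claw": -1}
    - {"tx": 0,"ty": 0,"tz": -2.5,"wx": 0,"wy": 0,"wz": 0,"claw": -1}
    - {"tx": 0,"ty": 0,"tz": -1.5,"wx": 0,"wy": 0,"wz": 0,"claw": -1}
    - {"tx": 0,"ty": 0,"tz": 0,"wx": 0,"wy": 0,"wz": 0,"claw": -0.3}
    - {"tx": 0,"ty": 0,"tz": 0,"wx": 0,"wy": 0,"wz": 0,"claw": 0}

```text
clock: 3.4
tcp_pos: [0.4915, 0.3197, 0.0184]
orientation: [0.001, -0.003, 1.0, 0.0]
wrist_force: [0.6, -0.6, 0.2]
finger_gap: 0.0515
grip_force: 0.0
```

```bash
python3 st.py; python3 - <<'E'
from h import *
a=shot('top');b=shot('scene')
i=np.hstack([cv2.resize(a['image'][180:300,170:290],(400,400)),cv2.resize(b['image'][270:390,320:440],(400,400))]);cv2.imwrite('pics/g3.png',i)
E
```

```text
t 3.4 tcp [0.4915 0.3197 0.0184] q [ 0.44  0.48 -0.26  0.83  0.    0.43] gap 0.0515 grip 0.0 F [ 0.6 -0.6  0.2]
tool x [-1.    -0.005 -0.002] z [ 0.002  0.001 -1.   ] yaw -179.7
```

View pics/g3.png

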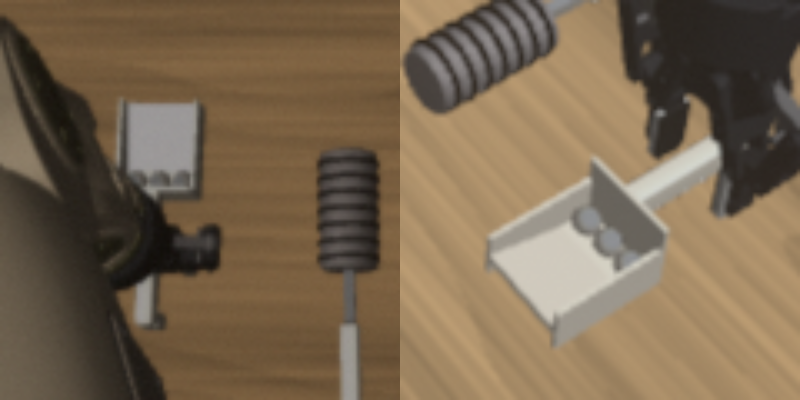

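The fingers straddle the handle bar with the three beads still at the back wall (around (610,240) in the right crop), so I close the gripper.

>>> carry_out:
  moves:
    - {"tx": 0,"ty": 0,"tz": 0,"wx": 0,"wy": 0,"wz": 0,"claw": 0.5}
    - {"tx": 0,"ty": 0,"tz": 0,"wx": 0,"wy": 0,"wz": 0,"claw": 1}
    - {"tx": 0,"ty": 0,"tz": 0,"wx": 0,"wy": 0,"wz": 0,"claw": 1}
    - {"tx": 0,"ty": 0,"tz": 0,"wx": 0,"wy": 0,"wz": 0,"claw": 1}
    - {"tx": 0,"ty": 0,"tz": 0,"wx": 0,"wy": 0,"wz": 0,"claw": 1}
    - {"tx": 0,"ty": 0,"tz": 0,"wx": 0,"wy": 0,"wz": 0,"claw": 1}
  newtons: 80

```text
clock: 4.25
tcp_pos: [0.4911, 0.3196, 0.0182]
orientation: [0.001, -0.003, 1.0, 0.0]
wrist_force: [-2.1, 0.2, 6.0]
finger_gap: 0.0126
grip_force: 78.6
```

```bash
python3 st.py
```

```text
t 4.25 tcp [0.4911 0.3196 0.0182] q [ 0.44  0.48 -0.26  0.83  0.    0.43] gap 0.0126 grip 78.61327886581421 F [-2.1  0.2  6. ]
tool x [-1.    -0.005 -0.001] z [ 0.001  0.001 -1.   ] yaw -179.7
```

>>> carry_out:
  moves:
    - {"tx": 0,"ty": 0,"tz": 0.5,"wx": 0,"wy": 0,"wz": 0,"claw": 1}
    - {"tx": 0,"ty": 0,"tz": 1,"wx": 0,"wy": 0,"wz": 0,"claw": 1}
    - {"tx": 0,"ty": 0,"tz": 1.5,"wx": 0,"wy": 0,"wz": 0,"claw": 1}
    - {"tx": 0,"ty": 0,"tz": 2,"wx": 0,"wy": 0,"wz": 0,"claw": 1}
    - {"tx": 0,"ty": 0,"tz": 2,"wx": 0,"wy": 0,"wz": 0,"claw": 1}
    - {"tx": 0,"ty": 0,"tz": 2,"wx": 0,"wy": 0,"wz": 0,"claw": 1}
    - {"tx": 0,"ty": 0,"tz": 1,"wx": 0,"wy": 0,"wz": 0,"claw": 1}
    - {"tx": 0,"ty": 0,"tz": 0.5,"wx": 0,"wy": 0,"wz": 0,"claw": 1}

```text
clock: 5.25
tcp_pos: [0.4908, 0.3194, 0.1232]
orientation: [0.0, -0.003, 1.0, 0.0]
wrist_force: [0.1, -0.4, -1.0]
finger_gap: 0.0129
grip_force: 78.1
```

```bash
python3 st.py; python3 - <<'E'
from h import *
a=shot('top');b=shot('scene')
i=np.hstack([cv2.resize(a['image'][180:300,170:290],(400,400)),cv2.resize(b['image'][200:360,300:460],(400,400))]);cv2.imwrite('pics/g4.png',i)
E
```

```text
t 5.25 tcp [0.4908 0.3194 0.1232] q [ 0.44  0.38 -0.12  1.06  0.    0.43] gap 0.0129 grip 78.07392954826355 F [ 0.1 -0.4 -1. ]
tool x [-1.    -0.005 -0.001] z [ 0.001  0.    -1.   ] yaw -179.7
```

View pics/g4.png

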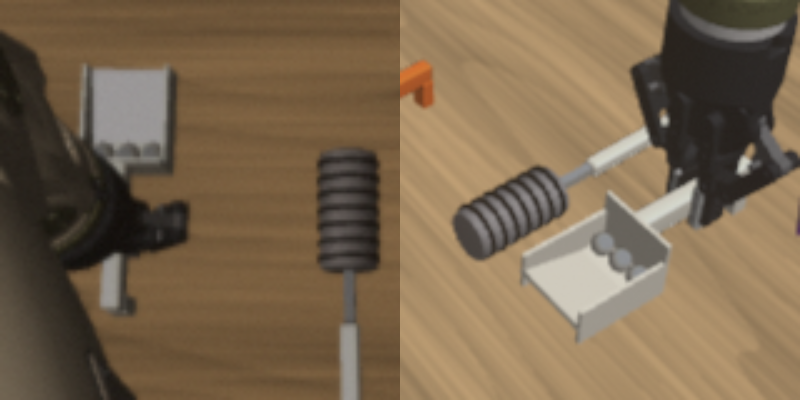

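The scoop hangs level with all the beads at the back wall (about (625,255) in the right crop). Next I carry it over the tray.

>>> carry_out:
  moves:
    - {"tx": 0,"ty": -1,"tz": 0,"wx": 0,"wy": 0,"wz": 0,"claw": 1}
    - {"tx": 0,"ty": -2,"tz": 0,"wx": 0,"wy": 0,"wz": 0,"claw": 1}
    - {"tx": -0.1,"ty": -3,"tz": 0,"wx": 0,"wy": 0,"wz": 0,"claw": 1}
    - {"tx": -0.1,"ty": -3,"tz": 0,"wx": 0,"wy": 0,"wz": 0,"claw": 1}
    - {"tx": -0.1,"ty": -3,"tz": 0,"wx": 0,"wy": 0,"wz": 0,"claw": 1}
    - {"tx": -0.1,"ty": -3,"tz": 0,"wx": 0,"wy": 0,"wz": 0,"claw": 1}
    - {"tx": -0.1,"ty": -3,"tz": 0,"wx": 0,"wy": 0,"wz": 0,"claw": 1}
    - {"tx": -0.1,"ty": -3,"tz": 0,"wx": 0,"wy": 0,"wz": 0,"claw": 1}

```text
clock: 6.35
tcp_pos: [0.4837, 0.1071, 0.1219]
orientation: [-0.0, -0.002, 1.0, -0.0]
wrist_force: [0.7, -0.0, -0.8]
finger_gap: 0.0128
grip_force: 78.1
```

>>> carry_out:
  moves:
    - {"tx": 0,"ty": -3,"tz": 0,"wx": 0,"wy": 0,"wz": 0,"claw": 1}
    - {"tx": 0,"ty": -2.7,"tz": 0,"wx": 0,"wy": 0,"wz": 0,"claw": 1}
    - {"tx": 0,"ty": -2,"tz": 0,"wx": 0,"wy": 0,"wz": 0,"claw": 1}
    - {"tx": 0,"ty": -1.2,"tz": -0.5,"wx": 0,"wy": 0,"wz": 0,"claw": 1}
    - {"tx": 0,"ty": -0.7,"tz": -1,"wx": 0,"wy": 0,"wz": 0,"claw": 1}
    - {"tx": 0,"ty": 0,"tz": -1.2,"wx": 0,"wy": 0,"wz": 0,"claw": 1}
    - {"tx": 0,"ty": 0,"tz": -0.9,"wx": 0,"wy": 0,"wz": 0,"claw": 1}
    - {"tx": 0,"ty": 0,"tz": 0,"wx": 0,"wy": 0,"wz": 0,"claw": 1}

```text
clock: 7.35
tcp_pos: [0.4836, 0.014, 0.0851]
orientation: [-0.001, -0.003, 1.0, 0.0]
wrist_force: [0.0, 0.1, -2.0]
finger_gap: 0.0124
grip_force: 78.1
```

```bash
python3 st.py; python3 - <<'E'
from h import *
a=shot('top');b=shot('scene')
i=np.hstack([cv2.resize(a['image'][160:280,280:400],(400,400)),cv2.resize(b['image'][170:290,220:340],(400,400))]);cv2.imwrite('pics/g5.png',i)
# white lip of the scoop in the top view: near the mouth
W=world(a);hsv=cv2.cvtColor(a['image'],cv2.COLOR_BGR2HSV);z=W[...,2]
m=(hsv[...,1]<60)&(hsv[...,2]>90)&(z>.06)&(z<.12)&(W[...,0]>.5)&(W[...,0]<.66)&(abs(W[...,1])<.08)
P=W[m];print(len(P),np.percentile(P,[1,50,99],axis=0).round(4).tolist())
Q=P[P[:,0]>P[:,0].max()-.03];print(np.percentile(Q,[1,99],axis=0).round(4).tolist())
E
```

```text
t 7.35 tcp [0.4836 0.014  0.0851] q [-0.14  0.24 -0.43  0.9   0.   -0.14] gap 0.0124 grip 78.11770677566528 F [ 0.   0.1 -2. ]
tool x [-1.    -0.006  0.002] z [-0.002  0.001 -1.   ] yaw -179.65Traceback (most recent call last):
  File "<stdin>", line 7, in <module>
    return _quantile_unchecked(
        a, q, axis, out, overwrite_input, method, keepdims, weights)
    return _ureduce(a,
                    func=_quantile_ureduce_func,
    ...<5 lines>...
                    overwrite_input=overwrite_input,
                    method=method)
    r = func(a, **kwargs)
    result = _quantile(arr,
                       quantiles=q,
    ...<2 lines>...
                       out=out,
                       weights=wgt)
    slices_having_nans = np.isnan(arr[-1, ...])
                                  ~~~^^^^^^^^^
IndexError: index -1 is out of bounds for axis 0 with size 0
```

View pics/g5.png

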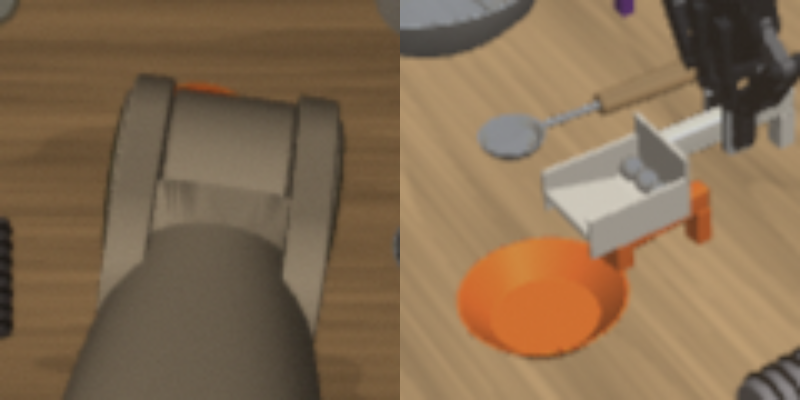

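The scene crop shows the scoop level, with the beads in it, its mouth short of the orange dish. The arm hides it in the top view, so I check the lip's position by depth from the scene camera.

```bash
python3 - <<'E'
from h import *
a=shot('scene');W=world(a);hsv=cv2.cvtColor(a['image'],cv2.COLOR_BGR2HSV);z=W[...,2]
vv,uu=np.mgrid[:480,:640]
m=(hsv[...,1]<70)&(hsv[...,2]>90)&(a['z_map']>0)&(uu>255)&(uu<310)&(vv>195)&(vv<250)&(z>.06)
P=W[m];print(len(P),np.percentile(P,[1,10,50,90,99],axis=0).round(4).tolist())
E
```

```text
1229 [[0.5139, -0.0169, 0.0696], [0.5388, -0.0147, 0.0743], [0.5644, 0.0126, 0.0864], [0.6038, 0.0425, 0.1085], [0.6104, 0.0441, 0.1155]]
```

>>> carry_out:
  moves:
    - {"tx": 0.16,"ty": 0,"tz": 0.16,"wx": 0,"wy": 0.1,"wz": 0,"claw": 1}
    - {"tx": 0.16,"ty": 0,"tz": 0.16,"wx": 0,"wy": 0.1,"wz": 0,"claw": 1}
    - {"tx": 0,"ty": 0,"tz": 0,"wx": 0,"wy": 0,"wz": 0,"claw": 1}

```text
clock: 7.88
tcp_pos: [0.4897, 0.0133, 0.089]
orientation: [-0.099, -0.003, 0.995, 0.0]
wrist_force: [-0.0, 0.5, -1.1]
finger_gap: 0.013
grip_force: 78.1
```

```bash
python3 st.py; python3 - <<'E'
from h import *
a=shot('scene');W=world(a);hsv=cv2.cvtColor(a['image'],cv2.COLOR_BGR2HSV);z=W[...,2]
vv,uu=np.mgrid[:480,:640]
m=(hsv[...,1]<70)&(hsv[...,2]>90)&(a['z_map']>0)&(uu>255)&(uu<310)&(vv>195)&(vv<255)&(z>.05)
P=W[m];print(len(P),np.percentile(P,[1,10,50,90,99],axis=0).round(4).tolist())
Q=P[P[:,0]>.59];print(np.percentile(Q[:,2],[1,10,50]))
E
```

```text
t 7.88 tcp [0.4897 0.0133 0.089 ] q [-0.12  0.4  -0.21  1.16 -0.02 -0.13] gap 0.013 grip 78.12236666679382 F [-0.   0.5 -1.1]
tool x [-0.98  -0.006  0.198] z [-0.198  0.    -0.98 ] yaw -179.67
1259 [[0.5113, -0.0172, 0.0535], [0.5372, -0.0151, 0.0613], [0.57, 0.013, 0.073], [0.6044, 0.042, 0.105], [0.6127, 0.0437, 0.1139]]
[0.05124573 0.06016287 0.06357357]
```

>>> carry_out:
  moves:
    - {"tx": 0.15,"ty": 0,"tz": 0.53,"wx": 0,"wy": 0.05,"wz": 0,"claw": 1}
    - {"tx": 0.15,"ty": 0,"tz": 0.53,"wx": 0,"wy": 0.05,"wz": 0,"claw": 1}
    - {"tx": 0.15,"ty": 0,"tz": 0.53,"wx": 0,"wy": 0.05,"wz": 0,"claw": 1}
    - {"tx": 0.4,"ty": 0,"tz": 0.95,"wx": 0,"wy": 0.088,"wz": 0,"claw": 1}
    - {"tx": 0.5,"ty": 0,"tz": 0.85,"wx": 0,"wy": 0.088,"wz": 0,"claw": 1}
    - {"tx": 0.6,"ty": 0,"tz": 0.75,"wx": 0,"wy": 0.088,"wz": 0,"claw": 1}
    - {"tx": 0.7,"ty": 0,"tz": 0.65,"wx": 0,"wy": 0.088,"wz": 0,"claw": 1}
    - {"tx": 0,"ty": 0,"tz": 0,"wx": 0,"wy": 0,"wz": 0,"claw": 1}

```text
clock: 8.93
tcp_pos: [0.5147, 0.0133, 0.1353]
orientation: [-0.344, -0.003, 0.939, 0.001]
wrist_force: [0.6, 0.2, -1.5]
finger_gap: 0.0127
grip_force: 78.3
```

```bash
python3 st.py; python3 - <<'E'
from h import *
b=shot('scene')
cv2.imwrite('pics/g6.png',cv2.resize(b['image'][170:290,220:340],(480,480)))
E
```

```text
t 8.93 tcp [0.5147 0.0133 0.1353] q [-0.09  0.86  0.49  1.89 -0.06 -0.08] gap 0.0127 grip 78.2838785648346 F [ 0.6  0.2 -1.5]
tool x [-0.763 -0.005  0.646] z [-0.646  0.    -0.763] yaw -179.59
```

View pics/g6.png

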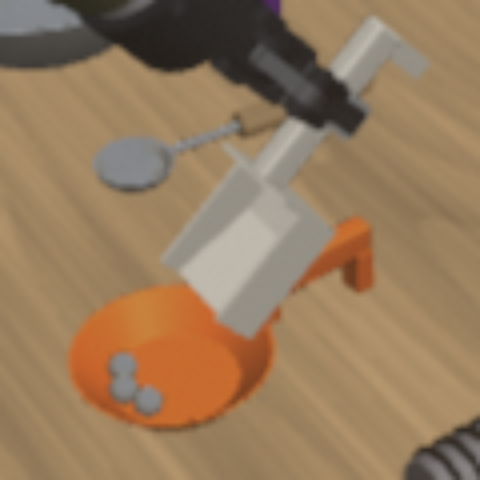

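All three beads lie in the dish, at about (125,380), and the scoop is empty. Next I level the scoop and take it back to where it stood.

>>> carry_out:
  moves:
    - {"tx": -0.4,"ty": 0,"tz": 0.8,"wx": 0,"wy": -0.1,"wz": 0,"claw": 1}
    - {"tx": -0.6,"ty": 0,"tz": 0.6,"wx": 0,"wy": -0.15,"wz": 0,"claw": 1}
    - {"tx": -0.6,"ty": 0,"tz": 0.3,"wx": 0,"wy": -0.15,"wz": 0,"claw": 1}
    - {"tx": -0.6,"ty": 0,"tz": 0.3,"wx": 0,"wy": -0.15,"wz": 0,"claw": 1}
    - {"tx": -0.2,"ty": 1,"tz": 0,"wx": 0,"wy": -0.152,"wz": 0,"claw": 1}
    - {"tx": 0,"ty": 3,"tz": 0,"wx": 0,"wy": 0,"wz": 0,"claw": 1}
    - {"tx": 0,"ty": 4,"tz": 0,"wx": 0,"wy": 0,"wz": 0,"claw": 1}
    - {"tx": 0,"ty": 4,"tz": 0,"wx": 0,"wy": 0,"wz": 0,"claw": 1}

```text
clock: 9.98
tcp_pos: [0.4888, 0.1341, 0.1591]
orientation: [0.003, -0.002, 1.0, 0.0]
wrist_force: [1.0, 0.6, -1.1]
finger_gap: 0.0128
grip_force: 78.2
```

>>> carry_out:
  moves:
    - {"tx": 0,"ty": 4,"tz": 0,"wx": 0,"wy": 0,"wz": 0,"claw": 1}
    - {"tx": 0,"ty": 4,"tz": 0,"wx": 0,"wy": 0,"wz": 0,"claw": 1}
    - {"tx": 0,"ty": 4,"tz": 0,"wx": 0,"wy": 0,"wz": 0,"claw": 1}
    - {"tx": 0,"ty": 4,"tz": 0,"wx": 0,"wy": 0,"wz": 0,"claw": 1}
    - {"tx": 0,"ty": 2,"tz": 0,"wx": 0,"wy": 0,"wz": 0,"claw": 1}
    - {"tx": 0,"ty": 0.6,"tz": -1,"wx": 0,"wy": 0,"wz": 0,"claw": 1}
    - {"tx": 0,"ty": 0,"tz": -2,"wx": 0,"wy": 0,"wz": 0,"claw": 1}
    - {"tx": 0,"ty": 0,"tz": 0,"wx": 0,"wy": 0,"wz": 0,"claw": 1}

```text
clock: 10.98
tcp_pos: [0.4886, 0.3175, 0.1256]
orientation: [-0.002, -0.002, 1.0, -0.001]
wrist_force: [-0.0, -0.4, -0.6]
finger_gap: 0.0127
grip_force: 78.3
```

```bash
python3 st.py
```

```text
t 10.97 tcp [0.4886 0.3175 0.1256] q [ 0.44  0.38 -0.12  1.07 -0.    0.43] gap 0.0127 grip 78.25188159942627 F [-0.  -0.4 -0.6]
tool x [-1.    -0.004  0.003] z [-0.003 -0.002 -1.   ] yaw -179.76
```

>>> carry_out:
  moves:
    - {"tx": 0,"ty": 0,"tz": -2,"wx": 0,"wy": 0,"wz": 0,"claw": 1}
    - {"tx": 0,"ty": 0,"tz": -3,"wx": 0,"wy": 0,"wz": 0,"claw": 1}
    - {"tx": 0,"ty": 0,"tz": -2.5,"wx": 0,"wy": 0,"wz": 0,"claw": 1}
    - {"tx": 0,"ty": 0,"tz": -1.5,"wx": 0,"wy": 0,"wz": 0,"claw": 1}
    - {"tx": 0,"ty": 0,"tz": -0.8,"wx": 0,"wy": 0,"wz": 0,"claw": 1}
    - {"tx": 0,"ty": 0,"tz": -0.5,"wx": 0,"wy": 0,"wz": 0,"claw": 1}
    - {"tx": 0,"ty": 0,"tz": -0.3,"wx": 0,"wy": 0,"wz": 0,"claw": 1}
    - {"tx": 0,"ty": 0,"tz": 0,"wx": 0,"wy": 0,"wz": 0,"claw": 1}

```text
clock: 11.98
tcp_pos: [0.4905, 0.3194, 0.0217]
orientation: [0.0, -0.003, 1.0, 0.0]
wrist_force: [-0.4, -0.3, -0.2]
finger_gap: 0.0125
grip_force: 78.3
```

```bash
python3 st.py
```

```text
t 11.97 tcp [0.4905 0.3194 0.0217] q [ 0.44  0.48 -0.25  0.84  0.    0.43] gap 0.0125 grip 78.26144814491272 F [-0.4 -0.3 -0.2]
tool x [-1.    -0.005 -0.   ] z [ 0.  0. -1.] yaw -179.7
```

>>> carry_out:
  moves:
    - {"tx": 0,"ty": 0,"tz": -0.2,"wx": 0,"wy": 0,"wz": 0,"claw": 1}
    - {"tx": 0,"ty": 0,"tz": -0.1,"wx": 0,"wy": 0,"wz": 0,"claw": 1}
    - {"tx": 0,"ty": 0,"tz": 0,"wx": 0,"wy": 0,"wz": 0,"claw": 1}

```text
clock: 12.35
tcp_pos: [0.4903, 0.3194, 0.0185]
orientation: [0.0, -0.003, 1.0, 0.0]
wrist_force: [-0.3, 0.5, -1.1]
finger_gap: 0.0126
grip_force: 78.3
```

```bash
python3 st.py
```

```text
t 12.35 tcp [0.4903 0.3194 0.0185] q [ 0.44  0.48 -0.26  0.83  0.    0.43] gap 0.0126 grip 78.26531052589417 F [-0.3  0.5 -1.1]
tool x [-1.    -0.005 -0.   ] z [ 0.  0. -1.] yaw -179.7
```

>>> carry_out:
  moves:
    - {"tx": 0,"ty": 0,"tz": 0,"wx": 0,"wy": 0,"wz": 0,"claw": 0.6}
    - {"tx": 0,"ty": 0,"tz": 0,"wx": 0,"wy": 0,"wz": 0,"claw": 0}
    - {"tx": 0,"ty": 0,"tz": 0,"wx": 0,"wy": 0,"wz": 0,"claw": -0.5}
    - {"tx": 0,"ty": 0,"tz": 0,"wx": 0,"wy": 0,"wz": 0,"claw": -0.5}
    - {"tx": 0,"ty": 0,"tz": 1.5,"wx": 0,"wy": 0,"wz": 0,"claw": -0.5}
    - {"tx": 0,"ty": 0,"tz": 4,"wx": 0,"wy": 0,"wz": 0,"claw": -0.5}
    - {"tx": 0,"ty": 0,"tz": 5,"wx": 0,"wy": 0,"wz": 0,"claw": -0.5}
    - {"tx": 0,"ty": 0,"tz": 4,"wx": 0,"wy": 0,"wz": 0,"claw": -0.5}
  newtons: 100

```text
clock: 13.35
tcp_pos: [0.4908, 0.3195, 0.1667]
orientation: [0.001, -0.003, 1.0, 0.001]
wrist_force: [0.1, 0.2, -0.1]
finger_gap: 0.0639
grip_force: 0.0
```

```bash
python3 st.py; python3 fit.py; python3 - <<'E'
from h import *
b=shot('scene');a=shot('top')
cv2.imwrite('pics/g7.png',np.hstack([cv2.resize(b['image'][190:390,220:450],(460,400)),cv2.resize(a['image'][160:290,190:300],(338,400))]))
E
```

```text
t 13.35 tcp [0.4908 0.3195 0.1667] q [ 0.44  0.36 -0.05  1.16  0.    0.43] gap 0.0639 grip 0.0 F [ 0.1  0.2 -0.1]
tool x [-1.    -0.005 -0.002] z [ 0.002  0.001 -1.   ] yaw -179.7
top scoop handle 145 yaw 1.64 ends [441.1 318.4] [501.3 320.2] w [-6.4  7.6]
top tray handle 185 yaw 5.84 ends [494.9   0.5] [569.2   8.1] w [-10.   10.6]
top tray rim [627.4  13.3  52.5] 190
top basin [ 530.7 -341.8   96.2] 600
scene scoop handle 433 yaw 2.37 ends [444.  318.3] [547.2 322.6] w [-9.  21.9]
scene tray handle 201 yaw 5.45 ends [499.8   2.7] [580.9  10.5] w [-13.  10.]
scene tray rim [630.8  12.3  52.3] 178
scene basin [ 534.3 -343.6   96.1] 400
```

View pics/g7.png

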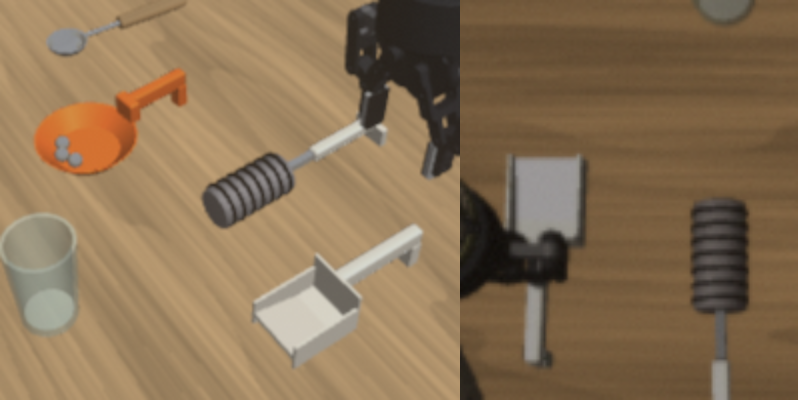

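The scoop stands empty where it was, let go, and the beads rest in the tray at about (65,152). Next I grasp the tray.

>>> carry_out:
  moves:
    - {"tx": 0.8,"ty": -3,"tz": 0,"wx": 0,"wy": 0,"wz": 0.02,"claw": -1}
    - {"tx": 0.8,"ty": -6,"tz": 0,"wx": 0,"wy": 0,"wz": 0.02,"claw": -1}
    - {"tx": 0.8,"ty": -6,"tz": 0,"wx": 0,"wy": 0,"wz": 0.02,"claw": -1}
    - {"tx": 0.8,"ty": -6,"tz": 0,"wx": 0,"wy": 0,"wz": 0.02,"claw": -1}
    - {"tx": 0.8,"ty": -6,"tz": 0,"wx": 0,"wy": 0,"wz": 0.025,"claw": -1}
    - {"tx": 0.7,"ty": -4.5,"tz": 0,"wx": 0,"wy": 0,"wz": 0,"claw": -1}
    - {"tx": 0,"ty": 0,"tz": -4,"wx": 0,"wy": 0,"wz": 0,"claw": -1}
    - {"tx": 0,"ty": 0,"tz": 0,"wx": 0,"wy": 0,"wz": 0,"claw": -1}

```text
clock: 14.55
tcp_pos: [0.5337, 0.0041, 0.1198]
orientation: [-0.004, -0.054, 0.999, 0.001]
wrist_force: [-0.6, 0.6, -0.2]
finger_gap: 0.0852
grip_force: 0.0
```

```bash
python3 st.py
```

```text
t 14.55 tcp [0.5337 0.0041 0.1198] q [-0.14  0.3  -0.25  1.03  0.   -0.25] gap 0.0852 grip 0.0 F [-0.6  0.6 -0.2]
tool x [-0.994 -0.108  0.008] z [-0.009  0.001 -1.   ] yaw -173.77
```

>>> carry_out:
  moves:
    - {"tx": 0.1,"ty": 0,"tz": -3,"wx": 0,"wy": 0,"wz": 0,"claw": -1}
    - {"tx": 0,"ty": 0,"tz": -3,"wx": 0,"wy": 0,"wz": 0,"claw": -1}
    - {"tx": 0,"ty": 0,"tz": -2.2,"wx": 0,"wy": 0,"wz": 0,"claw": -1}
    - {"tx": 0,"ty": 0,"tz": -1.2,"wx": 0,"wy": 0,"wz": 0,"claw": -0.6}
    - {"tx": 0,"ty": 0,"tz": -0.6,"wx": 0,"wy": 0,"wz": 0,"claw": -0.3}
    - {"tx": 0,"ty": 0,"tz": 0,"wx": 0,"wy": 0,"wz": 0,"claw": 0}
    - {"tx": 0,"ty": 0,"tz": 0,"wx": 0,"wy": 0,"wz": 0,"claw": 0}

```text
clock: 15.42
tcp_pos: [0.539, 0.0043, 0.0243]
orientation: [0.001, -0.055, 0.998, -0.0]
wrist_force: [0.3, -0.1, -0.0]
finger_gap: 0.0429
grip_force: 0.0
```

```bash
python3 st.py
```

```text
t 15.43 tcp [0.539  0.0043 0.0243] q [-0.14  0.4  -0.38  0.8   0.   -0.25] gap 0.0429 grip 0.0 F [ 0.3 -0.1 -0. ]
tool x [-0.994 -0.11  -0.001] z [ 0.001 -0.    -1.   ] yaw -173.68
```

Lower a bit more, then close.

>>> carry_out:
  moves:
    - {"tx": -0.1,"ty": 0,"tz": -0.7,"wx": 0,"wy": 0,"wz": 0,"claw": 0}
    - {"tx": 0,"ty": 0,"tz": 0,"wx": 0,"wy": 0,"wz": 0,"claw": 0.4}
    - {"tx": 0,"ty": 0,"tz": 0,"wx": 0,"wy": 0,"wz": 0,"claw": 0.7}
    - {"tx": 0,"ty": 0,"tz": 0,"wx": 0,"wy": 0,"wz": 0,"claw": 1}
    - {"tx": 0,"ty": 0,"tz": 0,"wx": 0,"wy": 0,"wz": 0,"claw": 1}
    - {"tx": 0,"ty": 0,"tz": 0,"wx": 0,"wy": 0,"wz": 0,"claw": 1}
    - {"tx": 0,"ty": 0,"tz": 0,"wx": 0,"wy": 0,"wz": 0,"claw": 1}
  newtons: 100

```text
clock: 16.3
tcp_pos: [0.5373, 0.0042, 0.0165]
orientation: [-0.0, -0.055, 0.998, -0.0]
wrist_force: [-0.5, -1.2, 2.0]
finger_gap: 0.0122
grip_force: 97.4
```

>>> carry_out:
  moves:
    - {"tx": 0,"ty": 0,"tz": 0.3,"wx": 0,"wy": 0,"wz": 0,"claw": 1}
    - {"tx": 0,"ty": 0,"tz": 0.7,"wx": 0,"wy": 0,"wz": 0,"claw": 1}
    - {"tx": 0,"ty": 0,"tz": 1,"wx": 0,"wy": 0,"wz": 0,"claw": 1}
    - {"tx": 0,"ty": 0,"tz": 1,"wx": 0,"wy": 0,"wz": 0,"claw": 1}
    - {"tx": 0,"ty": 0,"tz": 1,"wx": 0,"wy": 0,"wz": 0,"claw": 1}
    - {"tx": 0,"ty": 0,"tz": 0.7,"wx": 0,"wy": 0,"wz": 0,"claw": 1}
    - {"tx": 0,"ty": 0,"tz": 0.3,"wx": 0,"wy": 0,"wz": 0,"claw": 1}
    - {"tx": 0,"ty": 0,"tz": 0,"wx": 0,"wy": 0,"wz": 0,"claw": 1}

```text
clock: 17.3
tcp_pos: [0.5373, 0.0043, 0.0666]
orientation: [0.0, -0.055, 0.998, 0.0]
wrist_force: [-0.1, -0.5, -1.5]
finger_gap: 0.0127
grip_force: 97.5
```

```bash
python3 st.py; cat > tray.py <<'E'
from h import *
import sys
vv,uu=np.mgrid[:480,:640]
b=shot('scene');W=world(b);hsv=cv2.cvtColor(b['image'],cv2.COLOR_BGR2HSV)
O=(hsv[...,0]<14)&(hsv[...,1]>190)&(hsv[...,2]>90)&(b['z_map']>0)&(vv>100)
n,l,st,ce=cv2.connectedComponentsWithStats(O.astype(np.uint8)); k=1+st[1:,4].argmax(); print('box',st[k])
P=W[l==k]; print('z pct',np.percentile(P[:,2],[1,5,50,95,99]).round(4),'x',np.percentile(P[:,0],[1,99]),'y',np.percentile(P[:,1],[1,99]))
u0,v0,w,h=st[k][:4]
cv2.imwrite('pics/'+sys.argv[1],cv2.resize(b['image'][v0-20:v0+h+20,u0-20:u0+w+20],None,fx=4,fy=4,interpolation=cv2.INTER_CUBIC))
E
python3 tray.py g8.png
```

```text
t 17.3 tcp [0.5373 0.0043 0.0666] q [-0.14  0.35 -0.33  0.89  0.   -0.25] gap 0.0127 grip 97.47194766998291 F [-0.1 -0.5 -1.5]
tool x [-0.994 -0.11  -0.   ] z [ 0.  0. -1.] yaw -173.69
box [ 235  215   59   45 1140]
z pct [0.0525 0.0534 0.0616 0.0953 0.0974] x [0.55149917 0.67889079] y [-0.03443084  0.0634726 ]
```

View pics/g8.png

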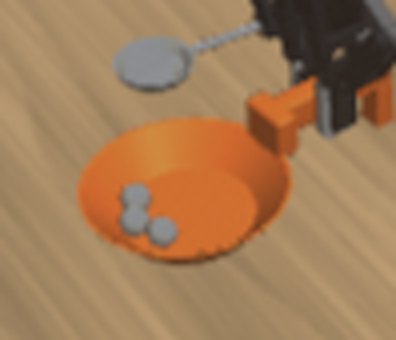

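The tray is lifted level with all three beads inside, at about (140,215). Next I raise it and carry it to the basin.

>>> carry_out:
  moves:
    - {"tx": 0,"ty": 0,"tz": 0.4,"wx": 0,"wy": 0,"wz": 0,"claw": 1}
    - {"tx": -0.3,"ty": 0,"tz": 0.9,"wx": 0,"wy": 0,"wz": 0,"claw": 1}
    - {"tx": -0.6,"ty": 0,"tz": 1.2,"wx": 0,"wy": 0,"wz": 0,"claw": 1}
    - {"tx": -0.9,"ty": 0,"tz": 1.3,"wx": 0,"wy": 0,"wz": 0,"claw": 1}
    - {"tx": -0.9,"ty": 0,"tz": 1.3,"wx": 0,"wy": 0,"wz": 0,"claw": 1}
    - {"tx": -0.6,"ty": 0,"tz": 1.2,"wx": 0,"wy": 0,"wz": 0,"claw": 1}
    - {"tx": -0.3,"ty": 0,"tz": 0.8,"wx": 0,"wy": 0,"wz": 0,"claw": 1}
    - {"tx": 0,"ty": 0,"tz": 0.4,"wx": 0,"wy": 0,"wz": 0,"claw": 1}

```text
clock: 18.35
tcp_pos: [0.5014, 0.0042, 0.1422]
orientation: [0.0, -0.055, 0.998, -0.0]
wrist_force: [0.6, -0.1, -1.9]
finger_gap: 0.0127
grip_force: 97.5
```

>>> carry_out:
  moves:
    - {"tx": -0.2,"ty": -0.4,"tz": 0,"wx": 0,"wy": 0,"wz": 0,"claw": 1}
    - {"tx": -0.4,"ty": -0.8,"tz": 0,"wx": 0,"wy": 0,"wz": 0,"claw": 1}
    - {"tx": -0.6,"ty": -1.2,"tz": 0,"wx": 0,"wy": 0,"wz": 0,"claw": 1}
    - {"tx": -0.8,"ty": -1.6,"tz": 0,"wx": 0,"wy": 0,"wz": 0,"claw": 1}
    - {"tx": -0.9,"ty": -2,"tz": 0,"wx": 0,"wy": 0,"wz": 0,"claw": 1}
    - {"tx": -0.9,"ty": -2.4,"tz": 0,"wx": 0,"wy": 0,"wz": 0,"claw": 1}
    - {"tx": -0.9,"ty": -2.4,"tz": 0,"wx": 0,"wy": 0,"wz": 0,"claw": 1}
    - {"tx": -0.8,"ty": -2.4,"tz": 0,"wx": 0,"wy": 0,"wz": 0,"claw": 1}

```text
clock: 19.35
tcp_pos: [0.4452, -0.1293, 0.1414]
orientation: [-0.0, -0.055, 0.999, -0.0]
wrist_force: [1.0, 0.5, -1.8]
finger_gap: 0.0128
grip_force: 97.5
```

>>> carry_out:
  moves:
    - {"tx": -0.3,"ty": -2.4,"tz": 0,"wx": 0,"wy": 0,"wz": 0,"claw": 1}
    - {"tx": -0.2,"ty": -2.4,"tz": 0,"wx": 0,"wy": 0,"wz": 0,"claw": 1}
    - {"tx": 0,"ty": -2.4,"tz": 0,"wx": 0,"wy": 0,"wz": 0,"claw": 1}
    - {"tx": 0,"ty": -2.4,"tz": 0,"wx": 0,"wy": 0,"wz": 0,"claw": 1}
    - {"tx": 0,"ty": -2.4,"tz": 0,"wx": 0,"wy": 0,"wz": 0,"claw": 1}
    - {"tx": 0,"ty": -2.4,"tz": 0,"wx": 0,"wy": 0,"wz": 0,"claw": 1}
    - {"tx": 0,"ty": -2.4,"tz": 0,"wx": 0,"wy": 0,"wz": 0,"claw": 1}
    - {"tx": 0,"ty": -2.2,"tz": 0,"wx": 0,"wy": 0,"wz": 0,"claw": 1}

```text
clock: 20.35
tcp_pos: [0.4411, -0.3194, 0.1414]
orientation: [0.0, -0.055, 0.998, 0.0]
wrist_force: [-0.4, 0.5, -2.1]
finger_gap: 0.0123
grip_force: 97.5
```

>>> carry_out:
  moves:
    - {"tx": 0,"ty": -1.7,"tz": 0,"wx": 0,"wy": 0,"wz": 0,"claw": 1}
    - {"tx": 0,"ty": -1.1,"tz": 0,"wx": 0,"wy": 0,"wz": 0,"claw": 1}
    - {"tx": 0,"ty": -0.6,"tz": 0,"wx": 0,"wy": 0,"wz": 0,"claw": 1}
    - {"tx": 0,"ty": -0.2,"tz": 0,"wx": 0,"wy": 0,"wz": 0,"claw": 1}
    - {"tx": 0,"ty": 0,"tz": 0,"wx": 0,"wy": 0,"wz": 0,"claw": 1}
    - {"tx": 0,"ty": 0,"tz": 0,"wx": 0,"wy": 0,"wz": 0,"claw": 1}
    - {"tx": 0,"ty": 0,"tz": 0,"wx": 0,"wy": 0,"wz": 0,"claw": 1}
    - {"tx": 0,"ty": 0,"tz": 0,"wx": 0,"wy": 0,"wz": 0,"claw": 1}

```text
clock: 21.35
tcp_pos: [0.4413, -0.3535, 0.1415]
orientation: [0.0, -0.055, 0.998, 0.0]
wrist_force: [-0.5, 0.5, -0.8]
finger_gap: 0.0122
grip_force: 97.5
```

```bash
python3 st.py; python3 tray.py g9.png
```

```text
t 21.35 tcp [ 0.4413 -0.3535  0.1415] q [-0.82  0.34 -0.15  1.09  0.   -0.93] gap 0.0122 grip 97.5208854675293 F [-0.5  0.5 -0.8]
tool x [-0.994 -0.11  -0.   ] z [ 0.  0. -1.] yaw -173.67
box [218 111  33  29 467]
z pct [0.1276 0.1285 0.1402 0.1707 0.1721] x [0.45526645 0.54898102] y [-0.38942544 -0.2910948 ]
```

View pics/g9.png

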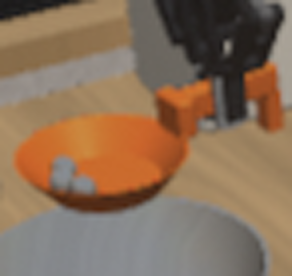

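The tray is level over the basin with the beads still inside, at about (68,175). Its underside is roughly 60 mm above the rim.

```bash
python3 -c "
from workcell import env
print(env.hand_in())"
```

```text
the job is handed in; nothing more can be done
None
```

I handed the job in at about 21 s of the 72 s allowed: the beads are in the orange tray, held level and still about 60 mm above the middle of the washing-up bowl's rim, and the empty scoop stands upright where it was; the hand-in returned no verdict.

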